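# Find the release notch of the round bead case by touch and open the lid

## Robot

A 7-joint arm with a two-finger parallel gripper is mounted at the origin on the work surface; the furniture and walls round the work are solid. World frame = base frame: x ahead of the robot, y to its left, z up, the work surface at z = 0. Lengths are in m, angles in rad, forces in N, time in s.
With the tool pointing down it reaches from about 0.4 to 0.85 m from the base axis. Payload 4.5 kg.
Tool frame: the origin (TCP) lies at the very end of the fingers, on their centre line; the grasp point (between the pads) lies 19 mm behind it; z points along the fingers, x is the direction in which the jaws open and shut, and the axes are right-handed (so a half turn about z gives the same grasp; the last joint's range is limited). The gripper opens to 88 mm and grips with 3 to 60 N. Pads are 18 mm wide; open, the fingers measure 123 mm over their backs; the gripper's body (75 mm by 187 mm) begins 45 mm behind the grasp point.
Start: joints at [-1.206, 0.689, -0.195, 1.565, 0.157, 0.902, -0.215], TCP at [0.203, 0.591, 0.239] pointing down, gripper open.
Joint ranges: [-3.01, 3.01], [-0.46, 2.08], [-1.47, 1.51], [0.13, 2.56], [-1, 4.14], [0.04, 2.09], [-2.66, 2.66]. Speed limits (rad/s): [2.57, 2.57, 3.14, 3.14, 3.14, 3.14, 3.14].

## Interface

Orientations are given as a unit quaternion [x, y, z, w].
In Python, from plant import * gives the robot as it stands.
- The arm moves only by the tool apply_moves, never from a script. Its argument "series" is a list of rows, each an object of numbers: "x", "y", "z": the shift along the tool's x, y, z in units of 80 cm (1.0 is 80 cm); "wx", "wy", "wz": the turn, a rotation vector about the tool's x, y, z in units of pi rad (1.0 is pi rad); "fingers": the opening, from -1 (shut) to 1 (fully open), so that 0 is half open. In form: [{"x": .., "y": .., "z": .., "wx": .., "wy": .., "wz": .., "fingers": ..}, ...]. A call has 1 to 8 rows; each row shifts and turns the pose as measured when the row begins, along the tool's axes as they then stand; what a row does not reach is not made up. A row lasts 1/8 s, in which the tool goes at most 62.5 mm and 10.7 degrees, less where a joint would pass 70% of its speed; a pose out of reach is approached as far as the arm can. A call with a number of a shift or a turn outside -1 to 1 is refused whole. A call with a gripper value outside its range is refused whole. The fingers move at their own pace and stop on an object; "force" is the grip in N (left out, the last holds). Time passes only in rows, so rows that do not move let the fingers close. It gives the time, the measured TCP pose, the force and the opening at its end, in the units of the state.
- get_state(): the state, without advancing time (a new reading comes with each control period).
- snapshot(name): name is "scene" or "top" or "wrist"; returns (picture, depth): 420x560x3 uint8, red, green, blue; 420x560 float32, m along the optical axis (not along the pixel's ray), 0 where there is no reading.
- camera_model(name): a dict with "camera_matrix" (3x3 intrinsics, pixels), "world_from_camera" (4x4, takes a point from camera to world coordinates). Camera axes: x right, y up, looking along -z (the intrinsics and any distortion apply to the point x, -y, -z); pixel columns grow to the right and rows downward; lengths in m; the calibration is good to about 2 mm. A picture is of the moment at which its call begins: read the wrist's pose just before it. camera_model takes no time and is no camera call; for the wrist camera it gives the pose at the moment of the call.
- finish_job(): hands the job in, once; it reports no verdict.
The state is a dict: "clock": time; "q": joint angles; "qd": joint speeds; "joint_torque": joint torques, N m; "tool_pos": TCP position; "eef_rot": TCP orientation; "contact_force": force on the tool from outside, world axes, zero at the start; "moment": the same for the moment, N m; "opening": opening from 0.0 (shut) to 1.0 (fully open).
Only numpy, scipy, OpenCV 4.12 (cv2) and the standard library are available. Lean on these libraries where they do the work, as an engineer would, in place of code of your own. Each camera call takes 0.05 s, during which the arm holds its last target. There are 200 camera calls.

## Task

Open the round bead case with a fingertip only: feel along its rim for the finger notch, press down the catch inside it so that the lid springs up, then push the lid back until it stands well past upright. Do not pinch or lift anything, and leave the bottle, the cap, the pigment pot and the tweezers where they are.

Things in the scene. Friction and masses are not known exactly. Their poses are not given: they have to be found in the camera images.
- mat: Round dark grey non-slip mat, 250 mm across, 3 mm thick, on the table; origin at the centre of its underside, z up; its yaw means nothing. A white round bead case, 190 mm across, stands fast at its centre (it neither slides nor lifts). Inside its rim lies the lid: a clear pane in a grey ring, radius 72.5 mm, top 52.5 mm above the table, a grey hinge barrel (top 58 mm) opposite the notch.
- rim_centre (a point): Centre of the case at the height of its rim's top, 51 mm above the table; its yaw means nothing. The rim is a flat white ring, radius 74 to 95 mm, cut by one finger notch open to above and outside: 55 mm long at the outside, 43 mm at the inside, back wall at radius 74.5 mm. Its place is not told: seen from here it points within 0.75 rad (43 deg) either side of -x.
- catch (a joint): White catch tab in the notch, 41 mm along the rim, radius 76 to 93 mm, top 38 mm above the table (13 mm below the rim). A rocker, pivoted behind the notch at radius 63 mm: 0 at rest, 0.21 rad fully down (middle 4.5 mm, outer edge 6 mm lower); frees the lid at about 0.13. Pressed down at its middle it takes 1 to 2 N to start and 2 to 6 N at the bottom; springs back.
- lid (a joint): Lid, hinge axis level, 77 mm from the case's centre, opposite the notch, 54.5 mm above the table: 0 shut, 1.57 upright, 2.2 rad at its stop. Hinge to front edge 150 mm, 3 mm thick. Freed, it springs up to 0.8 to 1.2 rad in about 2 s (or rests on a hand in the way), then moves under 2 N pushed towards the hinge at its edge or underside, and stays where left.
- bottle: Empty clear conical glass bottle, 57 mm in diameter, 104 mm tall, standing beside the case; origin at the centre of its underside. A bystander.
- bottle_cap: Copper-pink bottle cap, 33 mm in diameter, 22 mm tall, on the table; origin at the centre of its underside. A bystander.
- pot: Small white pigment pot with black label and lid, 29 mm in diameter, 52 mm tall; origin at the centre of its underside. A bystander.
- forceps: Fine steel tweezers lying flat, 112 mm long (along its y), 15 mm wide, 10 mm high; origin at the middle of its underside. A bystander.

How it is judged:
By the outcome, as a careful person would: the job done as asked, in the order asked, and still so for the second after the job is handed in, with the robot touching nothing.
It also fails if it takes over 67 s, if anything falls off the work surface, if the arm or the gripper's body presses on something with over 40 N, if the wrist force passes 120 N, or if a joint passes its speed limit or range.

## Working session

There is one attempt and no reset: what is moved stays moved. The work goes in short steps, Python scripts to look and compute and a tool call to move; the robot and the scene stay as the last step left them, time stands still between calls to the robot, and variables do not carry over. Pictures are saved under pics/ and viewed, about 8 in all and at most 12, crops included, and the job is handed in when it is done.

Besides the shell and the picture viewer there is one more tool, called after "Request:" as name([rows], argument=value, ...), one row to a line, values as JSON. apply_moves: Moves the arm, as the interface text tells. Its arguments: {"type":"object","properties":{"series":{"type":"array","items":{"type":"object","properties":{"x":{"type":"number"},"y":{"type":"number"},"z":{"type":"number"},"wx":{"type":"number"},"wy":{"type":"number"},"wz":{"type":"number"},"fingers":{"type":"number"}}}},"force":{"type":"number"}},"required":["series"]}

```bash
mkdir -p pics; ls
python3 - <<'E'
from plant import *
import cv2,numpy as np
s=get_state();print(s)
for n in("top","scene"):
    p,d=snapshot(n);cv2.imwrite(f"pics/{n}0.png",p[:,:,::-1]);np.savez(f"{n}0.npz",p=p,d=d)
    m=camera_model(n);print(n,m)
E
```

```text
pics
{'clock': 0.0, 'q': array([-1.20619839,  0.68999514, -0.19447991,  1.5663523 ,  0.1573043 ,
        0.90251112, -0.2151258 ]), 'qd': array([-0.00103205, -0.00141331,  0.00183135,  0.00159641,  0.00125951,
        0.00027857, -0.00156258]), 'joint_torque': array([-6.51275514e-04, -5.27575314e+01, -1.26724765e+00, -1.53432798e+01,
       -5.27241791e-02,  6.53864976e-03,  1.68289434e-04]), 'tool_pos': array([0.20285668, 0.59048288, 0.23790001]), 'eef_rot': array([ 8.13868112e-01,  5.81048894e-01, -7.13413527e-04,  6.08928261e-04]), 'contact_force': array([ 0.4112006 ,  0.51095168, -0.01155019]), 'moment': array([ 0.01628598, -0.00436228, -0.01339696]), 'opening': 1.001994632744657}
top {'camera_matrix': array([[503.22948577,   0.        , 285.19858227],
       [  0.        , 503.22948577, 205.08561609],
       [  0.        ,   0.        ,   1.        ]]), 'world_from_camera': array([[ 0.07344123,  0.97674566, -0.20143064,  0.28349857],
       [-0.99729394,  0.07124984, -0.01811803, -0.01491414],
       [-0.0033448 ,  0.20221617,  0.9793352 ,  1.34079932],
       [ 0.        ,  0.        ,  0.        ,  1.        ]])}
scene {'camera_matrix': array([[418.83965996,   0.        , 280.94193122],
       [  0.        , 418.83965996, 209.14343657],
       [  0.        ,   0.        ,   1.        ]]), 'world_from_camera': array([[ 0.70417083,  0.44013244, -0.55715965,  0.02623146],
       [-0.7098649 ,  0.41944691, -0.5658234 , -0.55372093],
       [-0.01533835,  0.79394441,  0.60779685,  0.65811067],
       [ 0.        ,  0.        ,  0.        ,  1.        ]])}
```

View pics/top0.png

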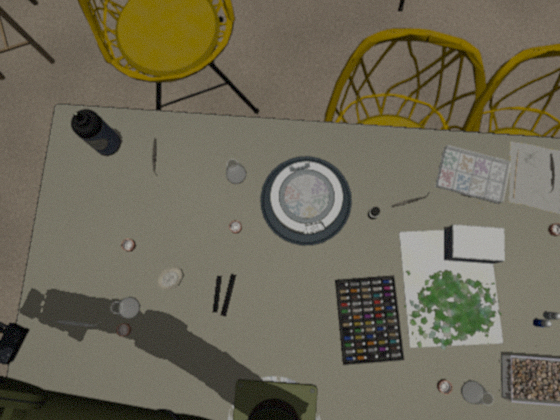

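View pics/scene0.png

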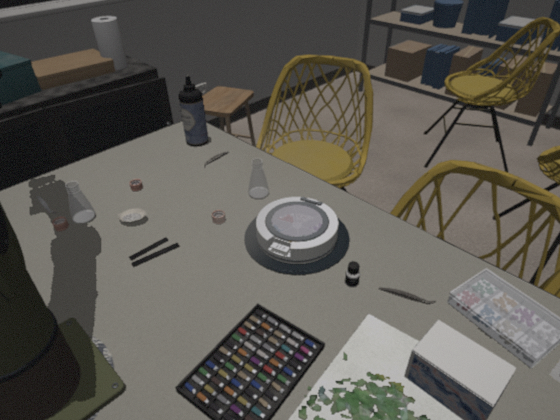

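The top view shows the case at about (306,200), with a mark on its rim near (313,227) and the hinge opposite near (298,168). The scene view agrees, with the notch near (280,247) and the hinge near (312,201). Next I'll zoom in and measure.

```bash
cat > h.py <<'E'
import numpy as np,cv2
def ray(m,u,v,z):
    K=m["camera_matrix"];T=m["world_from_camera"]
    d=T[:3,:3]@np.array([(u-K[0,2])/K[0,0],-(v-K[1,2])/K[1,1],-1]);o=T[:3,3]
    return o+d*(z-o[2])/d[2]
def proj(m,P):
    K=m["camera_matrix"];T=m["world_from_camera"]
    c=T[:3,:3].T@(np.asarray(P)-T[:3,3]);return K[0,0]*c[0]/-c[2]+K[0,2],K[1,1]*-c[1]/-c[2]+K[1,2]
E
python3 - <<'E'
from plant import *
from h import *
m=camera_model("top");p=np.load("top0.npz")["p"];sc=np.load("scene0.npz")["p"]
a=cv2.resize(p[145:255,250:390],None,fx=4,fy=4,interpolation=3)[:,:,::-1]
b=cv2.resize(sc[170:280,225:365],None,fx=4,fy=4,interpolation=3)[:,:,::-1]
a=a[:,:400];b=b[:,40:440] 
cv2.imwrite("pics/crop.png",np.hstack([a,b]))
# mat ellipse: dark pixels
g=p.max(2).astype(int);msk=((g<75)).astype(np.uint8);msk[:, :255]=0;msk[:,360:]=0;msk[:150]=0;msk[250:]=0
cs,_=cv2.findContours(msk,0,2);c=max(cs,key=cv2.contourArea)
pts=np.array([ray(m,*q[0],0.003)[:2] for q in cv2.convexHull(c)])
print("mat",cv2.minEnclosingCircle(pts.astype(np.float32)),pts.mean(0))
w=((p.min(2)>120)).astype(np.uint8);w[:, :262]=0;w[:,350:]=0;w[:156]=0;w[243:]=0
cs,_=cv2.findContours(w,0,2);c=max(cs,key=cv2.contourArea);print(cv2.contourArea(c))
pts=np.array([ray(m,*q[0],0.051)[:2] for q in cv2.convexHull(c)]);print("rim",cv2.minEnclosingCircle(pts.astype(np.float32)))
for q in[(235,172),(235,227),(374,212),(410,200),(313,227),(298,168)]:print(q,ray(m,*q,0.03))
E
```

```text
mat ((0.5777184367179871, -0.044045839458703995), 0.12379372119903564) [ 0.57547622 -0.05204641]
3891.0
rim ((0.5757513642311096, -0.043252862989902496), 0.0969773381948471)
(235, 172) [0.63413177 0.15106963 0.03      ]
(235, 227) [0.48462848 0.13702251 0.03      ]
(374, 212) [ 0.55156618 -0.22679472  0.03      ]
(410, 200) [ 0.59107625 -0.32112051  0.03      ]
(313, 227) [ 0.49962046 -0.06807316  0.03      ]
(298, 168) [ 0.65761017 -0.01763338  0.03      ]
```

View pics/crop.png

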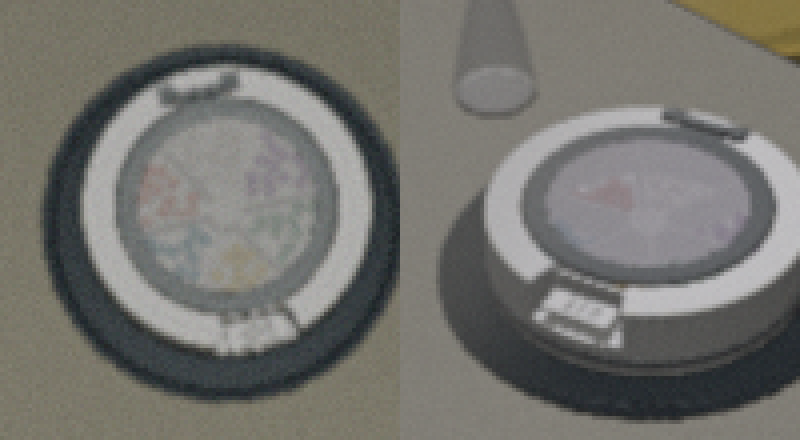

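The crops show the notch at crop px (258,328) from above and (580,305) in the scene view. The hinge is opposite, at (200,88). I'll take a polar profile around the rim to get the angle.

Run:
```python
from plant import *
from h import *
C=np.array([0.5763,-0.0436])
for n in("top","scene"):
    m=camera_model(n);p=np.load(n+"0.npz")["p"].astype(np.float32).mean(2)
    def prof(r,z,A):
        uv=np.array([proj(m,[C[0]+r*np.cos(a),C[1]+r*np.sin(a),z]) for a in A],np.float32)
        return cv2.remap(p,uv[:,:1],uv[:,1:],1)[:,0]
    A=np.radians(np.arange(140,236,4))
    for r in(.077,.084,.091):print(n,r,[f"{int(np.degrees(a))}:{int(v)}" for a,v in zip(A,prof(r,.051,A))])
    A=np.radians(np.arange(-40,60,4))
    print(n,"hinge",[f"{int(np.degrees(a))}:{int(v)}" for a,v in zip(A,prof(.079,.057,A))])
    # rim ring check: radial profile in several directions
    for a in(40,80,120,260,300): 
        v=[int(prof(r,.051,[np.radians(a)])[0]) for r in np.arange(.068,.104,.004)];print(a,v)
```

```text
top 0.077 ['140:172', '144:173', '148:172', '152:173', '156:172', '160:172', '164:174', '168:171', '172:171', '176:175', '180:160', '184:117', '188:137', '192:138', '196:141', '200:143', '204:129', '208:131', '212:96', '216:147', '220:172', '224:169', '228:171', '232:171']
top 0.084 ['140:171', '144:172', '148:173', '152:170', '156:173', '160:168', '164:168', '168:173', '172:171', '176:170', '180:167', '184:148', '188:173', '192:156', '196:156', '200:155', '204:151', '208:176', '212:129', '216:134', '220:173', '224:174', '228:173', '232:174']
top 0.091 ['140:161', '144:155', '148:158', '152:155', '156:156', '160:155', '164:158', '168:165', '172:156', '176:161', '180:155', '184:163', '188:174', '192:157', '196:155', '200:164', '204:156', '208:172', '212:147', '216:142', '220:167', '224:166', '228:167', '232:167']
top hinge ['-40:171', '-36:173', '-32:173', '-28:174', '-24:173', '-20:175', '-16:169', '-12:172', '-8:172', '-4:160', '0:118', '4:91', '8:99', '12:96', '16:111', '20:99', '24:106', '28:93', '32:92', '36:141', '40:172', '44:170', '48:171', '52:172', '56:170']
40 [112, 108, 15
[... 851 characters left out ...]
64:163', '168:168', '172:165', '176:169', '180:138', '184:85', '188:97', '192:186', '196:179', '200:177', '204:174', '208:173', '212:165', '216:170', '220:181', '224:179', '228:182', '232:183']
scene hinge ['-40:191', '-36:188', '-32:188', '-28:189', '-24:188', '-20:189', '-16:188', '-12:189', '-8:187', '-4:110', '0:86', '4:86', '8:101', '12:111', '16:120', '20:116', '24:108', '28:95', '32:89', '36:134', '40:184', '44:183', '48:182', '52:180', '56:181']
40 [101, 109, 150, 178, 183, 184, 174, 147, 126]
80 [103, 116, 154, 177, 175, 176, 163, 138, 123]
120 [105, 132, 172, 174, 174, 174, 153, 123, 124]
260 [83, 112, 186, 190, 187, 189, 182, 122, 78]
300 [97, 85, 170, 189, 188, 187, 189, 112, 41]
```

Request:
apply_moves([
  {"fingers":-1,"x":-0.07,"y":0.02,"wz":-0.05},
  {"fingers":-1,"x":-0.07,"y":0.02,"wz":-0.05},
  {"fingers":-1,"x":-0.07,"y":0.04,"wz":-0.04},
  {"fingers":-1,"x":-0.07,"y":0.05,"wz":-0.04},
])

```text
schema error: expected keys x, y, z, wx, wy, wz, fingers
```

Request:
apply_moves([
  {"x":-0.055,"y":0.051,"z":0,"wx":0,"wy":0,"wz":0,"fingers":-1},
  {"x":-0.055,"y":0.051,"z":0,"wx":0,"wy":0,"wz":0,"fingers":-1},
  {"x":-0.055,"y":0.051,"z":0,"wx":0,"wy":0,"wz":0,"fingers":-1},
  {"x":-0.055,"y":0.051,"z":0,"wx":0,"wy":0,"wz":0,"fingers":-1},
  {"x":-0.055,"y":0.051,"z":0,"wx":0,"wy":0,"wz":0,"fingers":-1},
  {"x":-0.055,"y":0.051,"z":0,"wx":0,"wy":0,"wz":0,"fingers":-1},
  {"x":-0.055,"y":0.051,"z":0,"wx":0,"wy":0,"wz":0,"fingers":-1},
  {"x":-0.055,"y":0.051,"z":0,"wx":0,"wy":0,"wz":0,"fingers":-1},
])

```text
clock: 1.1
tool_pos: [0.4011, 0.1436, 0.2353]
eef_rot: [0.811, 0.585, -0.001, -0.001]
contact_force: [1.0, 1.0, 0.9]
opening: 0.116
```

Request:
apply_moves([
  {"x":0,"y":0,"z":0,"wx":0,"wy":0,"wz":-0.052,"fingers":-1},
  {"x":0,"y":0,"z":0,"wx":0,"wy":0,"wz":-0.052,"fingers":-1},
  {"x":0,"y":0,"z":0,"wx":0,"wy":0,"wz":-0.052,"fingers":-1},
  {"x":0,"y":0,"z":0,"wx":0,"wy":0,"wz":-0.052,"fingers":-1},
  {"x":0,"y":0,"z":0,"wx":0,"wy":0,"wz":0,"fingers":-1},
])

```text
clock: 1.72
tool_pos: [0.4022, 0.1359, 0.2342]
eef_rot: [0.578, 0.816, -0.003, -0.001]
contact_force: [0.2, -0.4, 0.5]
opening: 0.005
```

```bash
cat >> h.py <<'E'
from scipy.spatial.transform import Rotation as Rot
def togo(s,P,ang=107.5):
    R=Rot.from_quat(s["eef_rot"]);d=R.inv().apply(np.asarray(P)-s["tool_pos"])
    a=np.radians(ang);x=np.array([np.cos(a),np.sin(a),0]);z=np.array([0,0,-1.]);G=Rot.from_matrix(np.c_[x,np.cross(z,x),z])
    print(s["clock"],s["tool_pos"].round(4),s["contact_force"].round(1),"units",(d/.8).round(4),"turn",((R.inv()*G).as_rotvec()/np.pi).round(4),s["opening"].round(3))
E
python3 - <<'E'
from plant import *
from h import *
s=get_state();togo(s,[0.495,-.0704,.10]);print(s["q"].round(2))
E
```

```text
Traceback (most recent call last):
  File "h.py", line 13, in togo
    print(s["clock"],s["tool_pos"].round(4),s["contact_force"].round(1),"units",(d/.8).round(4),"turn",((R.inv()*G).as_rotvec()/np.pi).round(4),s["opening"].round(3))
                                                                                                                                                ^^^^^^^^^^^^^^^^^^
AttributeError: 'float' object has no attribute 'round'
```

Request:
apply_moves([
  {"x":-0.056,"y":0.005,"z":0.02,"wx":0,"wy":0,"wz":0,"fingers":-1},
  {"x":-0.056,"y":0.005,"z":0.02,"wx":0,"wy":0,"wz":0,"fingers":-1},
  {"x":-0.056,"y":0.005,"z":0.02,"wx":0,"wy":0,"wz":0,"fingers":-1},
  {"x":-0.056,"y":0.005,"z":0.02,"wx":0,"wy":0,"wz":0,"fingers":-1},
  {"x":-0.056,"y":0.005,"z":0.02,"wx":0,"wy":0,"wz":0.01,"fingers":-1},
  {"x":0,"y":0,"z":0,"wx":0,"wy":0,"wz":0,"fingers":-1},
])

```text
clock: 2.48
tool_pos: [0.4983, -0.0741, 0.1517]
eef_rot: [0.598, 0.801, -0.002, 0.0]
contact_force: [0.3, 0.3, 0.1]
opening: 0.002
```

```bash
sed -i 's/s\["opening"\].round(3)/s["opening"]/' h.py
python3 - <<'E'
from plant import *
from h import *
s=get_state();togo(s,[0.495,-.0704,.07])
m=camera_model("wrist");p,d=snapshot("wrist");p=p[:,:,::-1].copy()
C=np.array([.577,-.0445]);a0=np.radians(197.5)
for r,z,da,c in((.0745,.051,.29,(0,0,255)),(.095,.051,.295,(0,255,0)),(.076,.038,.27,(255,0,0)),(.093,.038,.222,(255,0,0))):
    q=[proj(m,[C[0]+r*np.cos(a0+t),C[1]+r*np.sin(a0+t),z]) for t in np.linspace(-da,da,15)]
    cv2.polylines(p,[np.int32(np.round(q))],False,c,1)
print(m["world_from_camera"].round(3));cv2.imwrite("pics/w1.png",p)
E
```

```text
2.475 [ 0.4983 -0.0741  0.1517] [0.3 0.3 0.1] units [ 0.0058 -0.0025  0.1021] turn [-0.0008  0.0006 -0.0055] 0.001592926916979547
[[-0.285 -0.922 -0.263  0.431]
 [ 0.959 -0.275 -0.077 -0.095]
 [-0.002 -0.274  0.962  0.297]
 [ 0.     0.     0.     1.   ]]
```

View pics/w1.png

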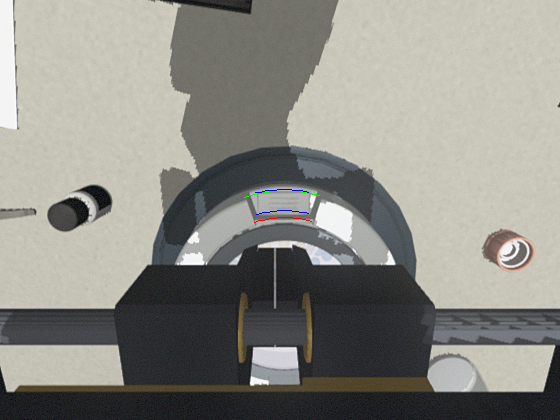

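The overlay matches the real notch: walls at about u=247 and u=320 at v=193, tab centred at about (284,204). Descending.

Request:
apply_moves([
  {"x":0.006,"y":-0.0025,"z":0.05,"wx":0,"wy":0,"wz":-0.0055,"fingers":-1},
  {"x":0,"y":0,"z":0.045,"wx":0,"wy":0,"wz":0,"fingers":-1},
  {"x":0,"y":0,"z":0.005,"wx":0,"wy":0,"wz":0,"fingers":-1},
  {"x":0,"y":0,"z":0,"wx":0,"wy":0,"wz":0,"fingers":-1},
])

```text
clock: 3.02
tool_pos: [0.4961, -0.0616, 0.0734]
eef_rot: [0.589, 0.808, 0.002, 0.001]
contact_force: [-0.5, 0.3, -0.1]
opening: 0.004
```

Run:
```python
from plant import *
from h import *
s=get_state();togo(s,[0.495,-.0704,.042])
```

```text
3.025 [ 0.4961 -0.0616  0.0734] [-0.5  0.3 -0.1] units [-0.0101 -0.0048  0.0392] turn [ 0.0013 -0.0003  0.0019] 0.0036073763349265034
```

Request:
apply_moves([
  {"x":-0.01,"y":-0.0048,"z":0.005,"wx":0.0013,"wy":0,"wz":0.002,"fingers":-1},
  {"x":0,"y":0,"z":0,"wx":0,"wy":0,"wz":0,"fingers":-1},
  {"x":0,"y":0,"z":0,"wx":0,"wy":0,"wz":0,"fingers":-1},
])

```text
clock: 3.4
tool_pos: [0.4964, -0.0709, 0.0719]
eef_rot: [0.592, 0.806, 0.002, 0.001]
contact_force: [0.3, -0.3, -0.1]
opening: 0.004
```

Run:
```python
from plant import *
from h import *
s=get_state();togo(s,[0.495,-.0704,.042])
```

```text
3.4 [ 0.4964 -0.0709  0.0719] [ 0.3 -0.3 -0.1] units [ 0.0011 -0.0017  0.0374] turn [ 0.0013  0.0001 -0.0005] 0.004237184768344886
```

Request:
apply_moves([
  {"x":0.001,"y":-0.0017,"z":0.012,"wx":0.0013,"wy":0,"wz":0,"fingers":-1},
  {"x":0,"y":0,"z":0.012,"wx":0,"wy":0,"wz":0,"fingers":-1},
  {"x":0,"y":0,"z":0.006,"wx":0,"wy":0,"wz":0,"fingers":-1},
  {"x":0,"y":0,"z":0,"wx":0,"wy":0,"wz":0,"fingers":-1},
  {"x":0,"y":0,"z":0,"wx":0,"wy":0,"wz":0,"fingers":-1},
])

```text
clock: 4.03
tool_pos: [0.4947, -0.0704, 0.046]
eef_rot: [0.592, 0.806, -0.0, -0.0]
contact_force: [-0.4, 0.8, -0.1]
opening: 0.007
```

Run:
```python
from plant import *
from h import *
s=get_state();togo(s,[0.495,-.0704,.035])
```

```text
4.025 [ 0.4947 -0.0704  0.046 ] [-0.4  0.8 -0.1] units [-0.0002  0.0003  0.0138] turn [-0.0002  0.     -0.0005] 0.006981310606057331
```

Request:
apply_moves([
  {"x":0,"y":0,"z":0.006,"wx":0,"wy":0,"wz":0,"fingers":-1},
  {"x":0,"y":0,"z":0.004,"wx":0,"wy":0,"wz":0,"fingers":-1},
  {"x":0,"y":0,"z":0.002,"wx":0,"wy":0,"wz":0,"fingers":-1},
])

```text
clock: 4.4
tool_pos: [0.4945, -0.0705, 0.0363]
eef_rot: [0.592, 0.806, -0.0, -0.0]
contact_force: [-1.4, 0.5, 2.0]
opening: 0.003
```

Request:
apply_moves([
  {"x":0,"y":0,"z":0.002,"wx":0,"wy":0,"wz":0,"fingers":-1},
  {"x":0,"y":0,"z":0.001,"wx":0,"wy":0,"wz":0,"fingers":-1},
])

```text
clock: 4.65
tool_pos: [0.4941, -0.0707, 0.0343]
eef_rot: [0.592, 0.806, -0.001, 0.0]
contact_force: [-1.5, -0.3, 12.5]
opening: 0.002
```

The catch is at its bottom stop with 12.5 N on it. I'll wait a moment, then withdraw outward.

Request:
apply_moves([
  {"x":0,"y":0,"z":0,"wx":0,"wy":0,"wz":0,"fingers":-1},
  {"x":0,"y":0,"z":0,"wx":0,"wy":0,"wz":0,"fingers":-1},
  {"x":0,"y":-0.01,"z":-0.001,"wx":0,"wy":0,"wz":0,"fingers":-1},
  {"x":0,"y":-0.03,"z":0,"wx":0,"wy":0,"wz":0,"fingers":-1},
  {"x":0,"y":-0.04,"z":0,"wx":0,"wy":0,"wz":0,"fingers":-1},
  {"x":0,"y":-0.04,"z":0,"wx":0,"wy":0,"wz":0,"fingers":-1},
  {"x":0,"y":0,"z":-0.02,"wx":0,"wy":0,"wz":0,"fingers":-1},
  {"x":0,"y":0,"z":-0.03,"wx":0,"wy":0,"wz":0,"fingers":-1},
])

```text
clock: 5.65
tool_pos: [0.4095, -0.0933, 0.0747]
eef_rot: [0.591, 0.807, -0.012, -0.018]
contact_force: [0.5, -0.1, 0.2]
opening: 0.006
```

Request:
apply_moves([
  {"x":0,"y":0,"z":-0.04,"wx":0,"wy":0,"wz":0,"fingers":-1},
  {"x":0,"y":0,"z":-0.03,"wx":0,"wy":0,"wz":0,"fingers":-1},
  {"x":0,"y":0,"z":0,"wx":0,"wy":0,"wz":0,"fingers":-1},
  {"x":0,"y":0,"z":0,"wx":0,"wy":0,"wz":0,"fingers":-1},
  {"x":0,"y":0,"z":0,"wx":0,"wy":0,"wz":0,"fingers":-1},
  {"x":0,"y":0,"z":0,"wx":0,"wy":0,"wz":0,"fingers":-1},
])

```text
clock: 6.4
tool_pos: [0.4092, -0.0943, 0.1307]
eef_rot: [0.591, 0.806, -0.013, -0.02]
contact_force: [-0.2, -0.7, 0.5]
opening: 0.006
```

Run:
```python
from plant import *
from h import *
s=get_state();togo(s,[0.44,-.0882,.15])
p,_=snapshot("scene");cv2.imwrite("pics/s2.png",p[:,:,::-1])
```

```text
6.4 [ 0.4092 -0.0943  0.1307] [-0.2 -0.7  0.5] units [-0.0039  0.0379 -0.0259] turn [-0.0139 -0.0054 -0.0002] 0.005514707668066068
```

View pics/s2.png

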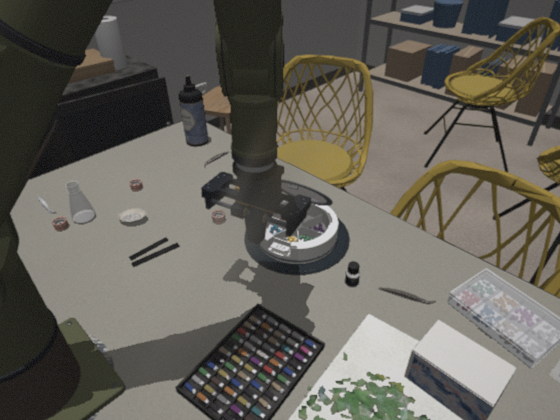

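The lid has sprung up; its edge is near (300,190), partly behind the gripper. I'll raise to 0.152 m, square the tool and push inward.

Request:
apply_moves([
  {"x":-0.003,"y":0.02,"z":-0.025,"wx":-0.014,"wy":-0.0054,"wz":0,"fingers":-1},
  {"x":0,"y":0.04,"z":0,"wx":0,"wy":0,"wz":0,"fingers":-1},
  {"x":0,"y":0.03,"z":0,"wx":0,"wy":0,"wz":0,"fingers":-1},
  {"x":0,"y":0,"z":0,"wx":0,"wy":0,"wz":0,"fingers":-1},
  {"x":0,"y":0,"z":0,"wx":0,"wy":0,"wz":0,"fingers":-1},
])

```text
clock: 7.08
tool_pos: [0.4834, -0.0736, 0.1545]
eef_rot: [0.591, 0.807, 0.003, 0.004]
contact_force: [0.8, 0.0, -0.2]
opening: 0.005
```

Run:
```python
from plant import *
from h import *
s=get_state();togo(s,[0.695,-.007,.152])
```

```text
7.075 [ 0.4834 -0.0736  0.1545] [ 0.8  0.  -0.2] units [-0.0003  0.2773  0.0057] turn [0.0029 0.001  0.0002] 0.005360868427765631
```

Request:
apply_moves([
  {"x":0,"y":0.02,"z":0.002,"wx":0.003,"wy":0.001,"wz":0,"fingers":-1},
  {"x":0,"y":0.02,"z":0,"wx":0,"wy":0,"wz":0,"fingers":-1},
  {"x":0,"y":0.02,"z":0,"wx":0,"wy":0,"wz":0,"fingers":-1},
  {"x":0,"y":0.02,"z":0,"wx":0,"wy":0,"wz":0,"fingers":-1},
  {"x":0,"y":0.02,"z":0,"wx":0,"wy":0,"wz":0,"fingers":-1},
  {"x":0,"y":0.02,"z":0,"wx":0,"wy":0,"wz":0,"fingers":-1},
  {"x":0,"y":0.02,"z":0,"wx":0,"wy":0,"wz":0,"fingers":-1},
])

```text
clock: 7.95
tool_pos: [0.5826, -0.0449, 0.1531]
eef_rot: [0.592, 0.806, -0.007, -0.002]
contact_force: [-0.9, 0.1, -0.4]
opening: 0.006
```

Run:
```python
from plant import *
from h import *
s=get_state();togo(s,[0.695,-.007,.152])
```

```text
7.95 [ 0.5826 -0.0449  0.1531] [-0.9  0.1 -0.4] units [ 0.0031  0.1482 -0.0005] turn [-0.0041  0.0015 -0.0003] 0.0059724234917235604
```

Request:
apply_moves([
  {"x":0.003,"y":0.018,"z":0,"wx":-0.004,"wy":0,"wz":0,"fingers":-1},
  {"x":0,"y":0.018,"z":0,"wx":0,"wy":0,"wz":0,"fingers":-1},
  {"x":0,"y":0.018,"z":0,"wx":0,"wy":0,"wz":0,"fingers":-1},
  {"x":0,"y":0.018,"z":0,"wx":0,"wy":0,"wz":0,"fingers":-1},
  {"x":0,"y":0.018,"z":0,"wx":0,"wy":0,"wz":0,"fingers":-1},
  {"x":0,"y":0.018,"z":0,"wx":0,"wy":0,"wz":0,"fingers":-1},
  {"x":0,"y":0.018,"z":0,"wx":0,"wy":0,"wz":0,"fingers":-1},
])

```text
clock: 8.82
tool_pos: [0.6745, -0.0143, 0.1518]
eef_rot: [0.591, 0.806, -0.006, 0.001]
contact_force: [-1.2, -0.7, 0.2]
opening: 0.007
```

Run:
```python
from plant import *
from h import *
s=get_state();togo(s,[0.695,-.007,.152])
```

```text
8.825 [ 0.6745 -0.0143  0.1518] [-1.2 -0.7  0.2] units [ 0.001   0.0272 -0.0004] turn [-0.0026  0.0025 -0.    ] 0.006682060414305899
```

Request:
apply_moves([
  {"x":0,"y":0.012,"z":0,"wx":0,"wy":0,"wz":0,"fingers":-1},
  {"x":0,"y":0.01,"z":0,"wx":0,"wy":0,"wz":0,"fingers":-1},
  {"x":0,"y":0,"z":0,"wx":0,"wy":0,"wz":0,"fingers":-1},
  {"x":0,"y":0,"z":0,"wx":0,"wy":0,"wz":0,"fingers":-1},
])

```text
clock: 9.32
tool_pos: [0.691, -0.0089, 0.1512]
eef_rot: [0.591, 0.807, -0.006, 0.001]
contact_force: [-0.2, 0.4, 0.0]
opening: 0.007
```

Run:
```python
from plant import *
from h import *
s=get_state();togo(s,[0.695,-.007,.152])
```

```text
9.325 [ 0.691  -0.0089  0.1512] [-0.2  0.4  0. ] units [ 0.0008  0.0054 -0.001 ] turn [-0.003   0.0026  0.0001] 0.006649445392699964
```

Request:
apply_moves([
  {"x":0,"y":-0.02,"z":0,"wx":0,"wy":0,"wz":0,"fingers":-1},
  {"x":0,"y":-0.05,"z":0,"wx":0,"wy":0,"wz":0,"fingers":-1},
  {"x":0,"y":-0.06,"z":0,"wx":0,"wy":0,"wz":0,"fingers":-1},
  {"x":0,"y":-0.06,"z":-0.02,"wx":0,"wy":0,"wz":0,"fingers":-1},
  {"x":0,"y":-0.06,"z":-0.04,"wx":0,"wy":0,"wz":0,"fingers":-1},
  {"x":0,"y":-0.04,"z":-0.04,"wx":0,"wy":0,"wz":0,"fingers":-1},
  {"x":0,"y":0,"z":0,"wx":0,"wy":0,"wz":0,"fingers":-1},
])

```text
clock: 10.2
tool_pos: [0.4625, -0.0801, 0.2351]
eef_rot: [0.592, 0.806, -0.005, 0.002]
contact_force: [0.2, -0.1, -0.7]
opening: 0.002
```

Run:
```python
from plant import *
from h import *
s=get_state();togo(s,[0.42,-.1,.2])
o=[]
for n in("scene","top"):
    p,_=snapshot(n);o.append(p[100:320,100:400,::-1])
cv2.imwrite("pics/f.png",np.vstack([cv2.resize(x,None,fx=1.3,fy=1.3) for x in o]))
```

```text
10.2 [ 0.4625 -0.0801  0.2351] [ 0.2 -0.1 -0.7] units [-0.0075 -0.0579  0.0444] turn [-0.002   0.003  -0.0004] 0.0023736159970931536
```

View pics/f.png

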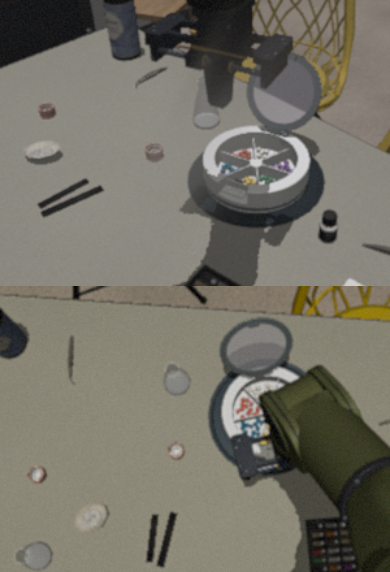

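The lid stands behind the hinge; its far edge in the top view is at about full-image px (297,126). The bottle, cap and pot are at the same pixels as before. I'll check the lid angle, then hand in.

Run:
```python
from plant import *
from h import *
m=camera_model("top")
for th in(1.8,1.9,2.0,2.1):
    s=.077-.15*np.cos(th);print(th,np.round(proj(m,[.577+.954*s,-.0445+.301*s,.0545+.15*np.sin(th)]),1))
print(finish_job())
```

```text
1.8 [297.5 137.9]
1.9 [296.1 132.9]
2.0 [294.7 128.3]
2.1 [293.3 124.3]
the job is handed in; nothing more can be done
None
```

The bead case is open and the job is handed in, at about 10 s of the 67 s allowed. I found the notch at about 197.5° around the rim by camera. Instead of sliding along the rim to feel for it, I lowered the closed fingertip straight into the notch. I pressed the catch to its stop, with a force of about 12.5 N at the bottom. I then drew back so the lid sprang up, and pushed it back past upright. The gripper stayed shut throughout, and nothing was pinched or lifted.

**Last checks:**
- **Lid:** its far edge in the top view matches an angle of about 2.05 rad, and the fingertip's final position gives about 2.06 rad. Upright is 1.57 rad.
- **Arm:** it is clear of everything, with contact force near zero.
- **Other items:** the bottle, cap and pigment pot are at the same pixels as at the start. The tweezers were only partly in the last picture, and the part that showed looked unmoved.

No checks failed or disagreed.

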